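Clamp a watch case in the bench vise with a hex key

ROBOT

A 6-joint arm with a two-finger parallel gripper is mounted at the origin on the work surface. World frame = base frame: x ahead of the robot, y to its left, z up, the work surface at z = 0. Lengths are in m, angles in rad, forces in N, time in s.
With the tool pointing down it reaches from about 0.35 to 0.775 m from the base axis. Payload 7.3 kg.
Tool frame: the origin (TCP) lies at the very end of the fingers, on their centre line; the grasp point (between the pads) lies 19 mm behind it (robot.pinch_z is the distance from the TCP to the grasp point, in m); z points along the fingers, y is the line along which they close (so a half turn about z gives the same grasp; the last joint's range is limited). The gripper opens to 92 mm and grips with 3 to 60 N. Pads are 19 mm wide; open, the fingers measure 130 mm over their backs; the gripper's body (75 mm by 190 mm) begins 47 mm behind the grasp point.
Start: joints at [-1.344, 0.342, 1.524, -0, 1.275, -0.146], TCP at [0.191, -0.489, 0.205] pointing down, gripper open.
Joint ranges: [-2.53, 2.53], [-0.77, 2.02], [0.04, 2.7], [-1, 4.14], [0.28, 2.66], [-3.11, 3.11]. Speed limits (rad/s): [2.57, 2.57, 3.14, 3.14, 3.14, 3.14].

INTERFACE

Orientations are given as [roll, pitch, yaw] about the fixed x, y, z axes, in that order (R = Rz(yaw) Ry(pitch) Rx(roll)).
In Python, from cell import robot gives the robot as it stands.
- The arm moves only by the tool move_arm, never from a script. Its argument "motion" is a list of rows, each a list of 6 numbers: the shift along the tool's x, y, z in units of 0.1 m (1.0 is 0.1 m), then the turn, a rotation vector about the tool's x, y, z in units of pi rad (1.0 is pi rad). In form: [[dx, dy, dz, rx, ry, rz], ...]. A call has 1 to 12 rows; each row is the pose to reach, as a shift and turn from the pose commanded when the call began, along the tool's axes at that moment, turning the shorter way round; what a row does not reach only later rows make up. A row lasts 1/8 s, in which the tool goes at most 62.5 mm and 10.7 degrees, less where a joint would pass 70% of its speed; a pose out of reach is approached as far as the arm can. A call with a number of a shift or a turn outside -1 to 1 is refused whole. A call with a gripper value outside its range is refused whole. "fingers" is the opening, from -1 (shut) to 1 (fully open), set as the call begins (left out, the last holds). The fingers move at their own pace and stop on an object; "newtons" is the grip in N (left out, the last holds). Time passes only in rows, so rows that repeat a pose let the fingers close. It gives the time, the measured TCP pose, the force, the opening and the grip force at its end, in the units of the state.
- robot.observe(): the state, without advancing time (a new reading comes with each control period).
- robot.read_camera(name): name is "scene" or "top" or "wrist"; returns a dict with "image" (384x512x3 uint8, red, green, blue), "range_z" (384x512 float32, m along the optical axis (not along the pixel's ray), 0 where there is no reading), "vfov" (degrees; the focal length in pixels is half the picture's height over the tangent of half this angle, whatever the lens; pixels are square), "cx", "cy" (the principal point, pixels), "extrinsics" (4x4, takes a point from camera to world coordinates); the wrist camera has in their place "hand_eye" (4x4, takes a point from camera to tool coordinates, whose origin is the TCP and whose axes are the flange's). Camera axes: x right, y up, looking along -z (the intrinsics and any distortion apply to the point x, -y, -z); pixel columns grow to the right and rows downward; lengths in m; the calibration is good to about 2 mm. A picture is of the moment at which its call begins: read the wrist's pose just before it.
- robot.hand_in(): hands the job in; it is judged then, once.
The state is a dict: "time": time; "qpos": joint angles; "qvel": joint speeds; "joint_efforts": joint torques, N m; "tool_pos": TCP position; "tool_rot": TCP orientation; "contact_force": force on the tool from outside, world axes, zero at the start; "torque": the same for the moment, N m; "opening": finger opening in m; "grip_force": force on a finger pad.
Only numpy, scipy, OpenCV 4.12 (cv2) and the standard library are available. Lean on these libraries where they do the work, as an engineer would, in place of code of your own. Each camera call takes 0.05 s, during which the arm holds its last target. There are 200 camera calls.

TASK

Take the square-headed hex key from its wooden stand, feel it gently, without forcing it, fully home into the recessed hex socket of the case vise, and turn it clockwise, taking a fresh grip every quarter turn or as you need, until the sliding jaw clamps the watch case snugly; it is delicate, so stop as soon as the turning gets clearly heavier. Leave the key standing upright in the socket and the case lying flat between the jaws, do not push the jaw or the case directly, and leave the other things on the bench where they are.

Things in the scene. Friction and masses are not known exactly. Their poses are not given: they have to be found in the camera images.
- key: Hex key, about 150 g, upright in its stand. Origin: centre of its lower end; z up along the key. From the lower end: a conical pilot, 11 widening to 15 mm across in 4 mm; a hexagonal dark steel shank 16 mm across flats (two flats square to its x axis) up to 60 mm; then the square aluminium head 30 x 30 mm (sides along x and y) from 60 to 86 mm: the place to grip.
- key_stand: Fixed wooden block 65 x 65 x 45 mm with a blind round hole 24 mm wide and 35 mm deep in the middle of its top, holding the key. Origin: centre of its underside.
- vise: Grey case vise, fixed on the bench: base 200 x 85 x 30 mm, its top (30 mm up) is the bed. Origin: on the underside, 5 mm towards +x from the base's middle; x runs from the gear housing to the far (stop) jaw. Gear housing: 60 x 70 mm, top 56 mm up, centred at x = -75 mm. Stop jaw: 60 mm wide, top 53 mm up, locked with its face anywhere from x = 56 to 64 mm (not reported).
- socket (a point): Centre of the screw's upper face, at the bottom of a round recess 30 mm wide and 6 mm deep in the housing's top; z up, axes as the vise. Hexagonal socket 17 mm across flats, 14 mm deep, flat floor, mouth chamfered 1.5 mm. How the hexagon is turned varies and is not reported. The pilot enters at any angle (stopping about 5 mm deep); the shank only with matching flats (7 degrees of play either way).
- jaw: Sliding jaw, 60 mm wide, 53 mm up, with a sprung pad (12 N/mm, 5 mm). Origin: foot of the pad's face, on the bed; axes as the vise. Starts at vise x = -2 to 5 mm. The screw turned clockwise (from above) moves it to +x, 6 mm per radian. Turning takes about 0.09 N m while it runs free (hardly any at rest), plus 0.006 N m per newton on the case: about 15 N is snug, 50 N damages it.
- case: Round steel watch case, 40 mm in diameter, 11 mm high, with four short lugs and a white dial, 80 g, lying loose on the vise bed between the jaws, dial up. Origin: centre of its underside. The sliding jaw pushes it along to the stop jaw.
- oil_cup: Bystander: small brass cup, 48 mm wide, 30 mm high. Origin: centre of its underside.
- driver: Bystander: lying screwdriver, 130 mm long.
- tweezers: Bystander: lying steel tweezers, 120 mm long.
- bezel: Bystander: flat brass ring, 40 mm wide, 6 mm high.
- jar: Bystander: glass jar with a metal cap, 50 mm wide, 50 mm high.
- tool_pot: Bystander: open steel pot of hand tools, 90 mm wide, 110 mm high.

How it is judged:
By the outcome, as a careful person would: the job done as asked, in the order asked, and still so for the second after the job is handed in, with the robot touching nothing.
It also fails if it takes over 72 s, if anything falls off the work surface, if the arm or the gripper's body presses on something with over 40 N, if the wrist force passes 120 N, or if a joint passes its speed limit or range.

## Working session

There is one attempt and no reset: what is moved stays moved. The work goes in short steps, Python scripts to look and compute and a tool call to move; the robot and the scene stay as the last step left them, time stands still between calls to the robot, and variables do not carry over. Pictures are saved under pics/ and viewed, at most 10 in all, crops included, and the job is handed in when it is done.

Besides the shell and the picture viewer there is one more tool, called after ">>>" by a JSON object that holds its "method" and its "body". move_arm: Moves the arm, as the interface text tells. Shifts and turns lie within -1 to 1; 1 stands for 0.1 m of shift or pi rad of turn. Its arguments: {"type":"object","properties":{"motion":{"type":"array"},"fingers":{"type":"number"},"newtons":{"type":"number"}},"required":["motion"]}

```bash
ls; mkdir -p pics; cat > h.py <<'E'
import numpy as np, cv2, pickle
from cell import robot
from scipy.spatial.transform import Rotation as R
def grab(n):
    s=robot.observe(); c=robot.read_camera(n); c=dict(c); c['s']=s
    if 'hand_eye' in c:
        T=np.eye(4);T[:3,:3]=R.from_euler('xyz',s['tool_rot']).as_matrix();T[:3,3]=s['tool_pos']
        c['E']=T@np.array(c['hand_eye'])
    else: c['E']=np.array(c['extrinsics'])
    return c
def pts(c):
    z=c['range_z'];h,w=z.shape;f=h/2/np.tan(np.radians(c['vfov'])/2)
    u,v=np.meshgrid(np.arange(w),np.arange(h))
    P=np.stack([(u-c['cx'])/f*z,-(v-c['cy'])/f*z,-z],-1)
    return P@c['E'][:3,:3].T+c['E'][:3,3]
def save(c,n,box=None,k=1):
    im=c['image'][...,::-1]
    if box: u0,v0,u1,v1=box; im=im[v0:v1,u0:u1]
    cv2.imwrite('pics/'+n,cv2.resize(im,None,fx=k,fy=k,interpolation=cv2.INTER_CUBIC))
E
python3 - <<'E'
from h import *
for n in('top','scene'):
    c=grab(n);pickle.dump(c,open(n+'.pkl','wb'));print(n,c['vfov'],c['cx'],c['cy'],[k for k in c],c['E'].round(3).tolist())
    save(c,n+'.png',None,1.5)
print(robot.observe(), [a for a in dir(robot) if a[0]!='_'])
E
```

```text
pics
top 55.0095212044318 259.7710902231158 197.12235376320555 ['image', 'range_z', 'vfov', 'cx', 'cy', 'extrinsics', 's', 'E'] [[-0.021, 0.982, -0.189, 0.424], [-1.0, -0.018, 0.018, -0.015], [0.014, 0.189, 0.982, 0.782], [0.0, 0.0, 0.0, 1.0]]
scene 56.217611892584486 253.91476983601711 187.49904026650884 ['image', 'range_z', 'vfov', 'cx', 'cy', 'extrinsics', 's', 'E'] [[0.845, -0.36, 0.395, 0.911], [0.534, 0.55, -0.642, -0.575], [0.014, 0.754, 0.657, 0.632], [0.0, 0.0, 0.0, 1.0]]
{'time': 0.1, 'qpos': array([-1.34399707e+00,  3.42641606e-01,  1.52489496e+00,  5.20472231e-07,
        1.27536555e+00, -1.45966608e-01]), 'qvel': array([ 5.35483377e-04, -1.57255867e-05, -3.27971103e-03,  1.16986059e-03,
       -7.07012792e-04, -7.75283995e-04]), 'joint_efforts': array([ 1.23584363e-03, -4.32002842e+01, -2.44695765e+01,  7.19267805e-02,
        5.26318874e-02, -5.70575651e-05]), 'tool_pos': array([ 0.19115478, -0.48856799,  0.20472966]), 'tool_rot': array([-3.14029719e+00, -1.90951323e-04,  3.72765587e-01]), 'contact_force': array([-0.85135214, -0.38804757, -0.76819532]), 'torque': array([ 0.01223497,  0.04725934, -0.00073613]), 'grip_force': 0.0, 'opening': 0.09149159726994696} ['IKError', 'hand_in', 'observe', 'pinch_z', 'read_camera']
```

View pics/top.png

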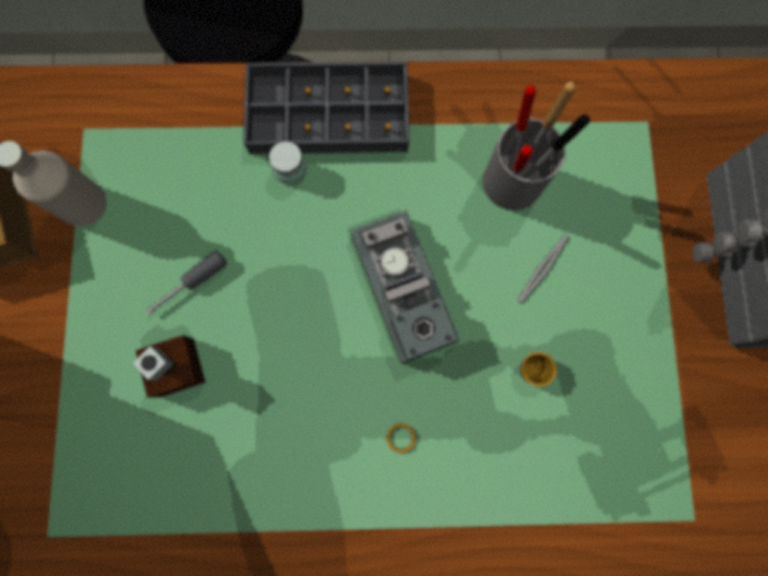

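View pics/scene.png

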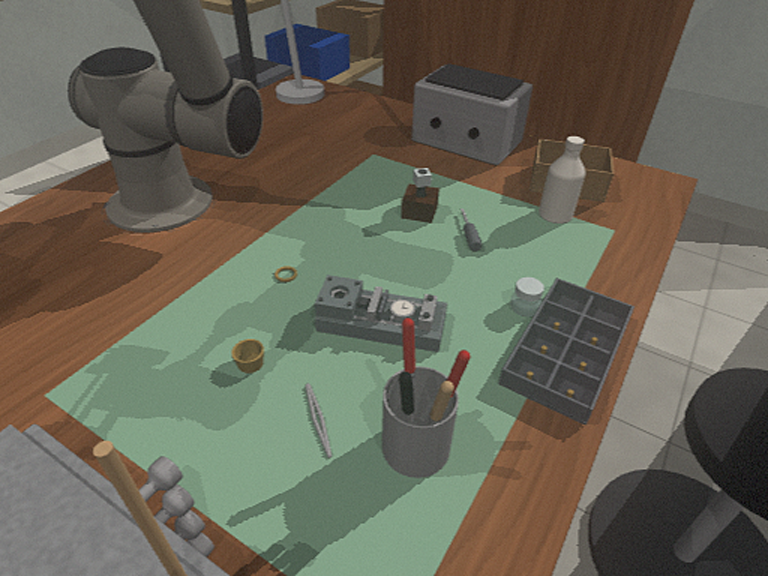

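The top view (×1.5) shows the key head at about (152,362) in its stand, the vise socket at (424,328), the case at (396,261), and the bezel, cup, driver and other bystanders clear of both. The scene view agrees.

```bash
python3 - <<'E'
from h import *
for n in('top','scene'):
    c=pickle.load(open(n+'.pkl','rb'));P=pts(c).reshape(-1,3)
    kc=np.array([.37,.27]) 
    if n=='top':
        G=pts(c)
        for u,v in((101,241),(283,219),(264,174),(250,265)):print(G[v,u].round(4))
        kc=G[241,101][:2]; sc=G[219,283][:2]
    m=(np.linalg.norm(P[:,:2]-kc,axis=1)<.04)&(P[:,2]>.085)&(P[:,2]<.115)
    q=P[m];print(n,'head',m.sum(),np.percentile(q[:,2],[5,50,95]).round(4))
    t=q[abs(q[:,2]-np.percentile(q[:,2],85))<.006][:,:2].astype(np.float32);print(cv2.minAreaRect(t))
    m=(np.linalg.norm(P[:,:2]-sc,axis=1)<.06)&(abs(P[:,2]-.056)<.006);q=P[m];print('housing',m.sum(),np.median(q[:,2]),cv2.minAreaRect(q[:,:2].astype(np.float32)))
    m=(np.linalg.norm(P[:,:2]-kc,axis=1)<.09)&(abs(P[:,2]-.045)<.005);q=P[m];print('stand',m.sum(),np.median(q[:,2]),cv2.minAreaRect(q[:,:2].astype(np.float32)))
E
```

```text
[0.4792 0.2658 0.098 ]
[ 0.5203 -0.074   0.0453]
[ 0.6153 -0.0381  0.0414]
[ 0.431  -0.0057  0.0039]
top head 310 [0.0885 0.0965 0.0988]
((0.4776886999607086, 0.270411878824234), (0.030858539044857025, 0.029981574043631554), 44.18655776977539)
housing 1046 0.05659836244321492 ((0.5332391262054443, -0.06605278700590134), (0.09006131440401077, 0.06991863250732422), 19.954030990600586)
stand 774 0.045489653470421054 ((0.4777199923992157, 0.27030664682388306), (0.06579706817865372, 0.06589266657829285), 16.432607650756836)Traceback (most recent call last):
  File "<stdin>", line 10, in <module>
    return _quantile_unchecked(
        a, q, axis, out, overwrite_input, method, keepdims, weights)
    return _ureduce(a,
                    func=_quantile_ureduce_func,
    ...<5 lines>...
                    overwrite_input=overwrite_input,
                    method=method)
    r = func(a, **kwargs)
    result = _quantile(arr,
                       quantiles=q,
    ...<2 lines>...
                       out=out,
                       weights=wgt)
    slices_having_nans = np.isnan(arr[-1, ...])
                                  ~~~^^^^^^^^^
IndexError: index -1 is out of bounds for axis 0 with size 0
```

```bash
cat >> h.py <<'E'
def row(p,yaw,s=None):
    "row taking the tool (pointing down) to p, yaw"
    s=s or robot.observe();T=R.from_euler('xyz',s['tool_rot'])
    d=T.inv().apply(np.array(p)-s['tool_pos'])/.1
    w=(T.inv()*R.from_euler('xyz',[np.pi,0,yaw])).as_rotvec()/np.pi
    return np.r_[d,w].round(4).tolist()
def st():
    s=robot.observe();return dict(t=round(float(s['time']),2),p=s['tool_pos'].round(4).tolist(),rot=s['tool_rot'].round(3).tolist(),q=s['qpos'].round(3).tolist(),F=s['contact_force'].round(2).tolist(),M=s['torque'].round(3).tolist(),o=round(float(s['opening']),4),g=round(float(s['grip_force']),1))
E
python3 - <<'E'
from h import *
c=grab('wrist');print(np.array(c['hand_eye']).round(3),c['vfov'],c['cx'],c['cy'])
c=pickle.load(open('top.pkl','rb'));P=pts(c).reshape(-1,3)
m=(np.linalg.norm(P[:,:2]-[.532,-.08],axis=1)<.045)&(P[:,2]>.0535)&(P[:,2]<.06);q=P[m];print(m.sum(),cv2.minAreaRect(q[:,:2].astype(np.float32)),q[:,2].mean(), q[:,:2].mean(0))
E
```

```text
[[-0.     0.955  0.298  0.081]
 [ 1.     0.     0.     0.001]
 [ 0.     0.298 -0.955 -0.179]
 [ 0.     0.     0.     1.   ]] 67.74558512032948 256.89178066484203 189.58126279976295
760 ((0.5305034518241882, -0.06847509741783142), (0.0834149569272995, 0.06707829982042313), 20.380496978759766) 0.056857721577884546 [ 0.52191558 -0.07469327]
```

```bash
python3 - <<'E'
from h import *
print(row([.482,-.089,.15],.36))
E
```

```text
[4.1642, -2.6619, 0.5517, -0.0004, -0.0, 0.0041]
```

>>> {"method": "move_arm", "body": {"motion": [[0.833,-0.533,0.11,0,0,0.001],[0.833,-0.533,0.11,0,0,0.001]]}}

```text
time: 0.4
tool_pos: [0.25, -0.407, 0.1937]
tool_rot: [-3.14, -0.0, 0.37]
contact_force: [0.4, -0.6, -0.1]
opening: 0.0915
grip_force: 0.0
```

>>> {"method": "move_arm", "body": {"motion": [[0.833,-0.533,0.11,0,0,0.001],[0.833,-0.533,0.11,0,0,0.001]]}}

```text
time: 0.65
tool_pos: [0.3086, -0.3268, 0.1829]
tool_rot: [-3.141, -0.0, 0.368]
contact_force: [1.2, -0.5, 0.6]
opening: 0.0921
grip_force: 0.0
```

>>> {"method": "move_arm", "body": {"motion": [[0.833,-0.533,0.11,0,0,0.001],[0.833,-0.533,0.11,0,0,0.001]]}}

```text
time: 0.9
tool_pos: [0.3673, -0.2473, 0.172]
tool_rot: [-3.141, -0.0, 0.365]
contact_force: [-0.4, -0.1, -0.1]
opening: 0.0921
grip_force: 0.0
```

>>> {"method": "move_arm", "body": {"motion": [[0.833,-0.533,0.11,0,0,0.001],[0.833,-0.533,0.11,0,0,0.001]]}}

```text
time: 1.15
tool_pos: [0.4263, -0.1679, 0.1609]
tool_rot: [-3.141, 0.0, 0.362]
contact_force: [-0.0, -0.7, -0.1]
opening: 0.0913
grip_force: 0.0
```

>>> {"method": "move_arm", "body": {"motion": [[0.833,-0.533,0.11,0,0,0],[0.833,-0.533,0.11,0,0,0],[0.833,-0.533,0.11,0,0,0],[0.833,-0.533,0.11,0,0,0]]}}

```text
time: 1.65
tool_pos: [0.4841, -0.0912, 0.1501]
tool_rot: [-3.142, 0.001, 0.361]
contact_force: [-0.4, -0.3, 0.8]
opening: 0.0916
grip_force: 0.0
```

```bash
python3 - <<'E'
from h import *
print(st());c=grab('wrist');pickle.dump(c,open('w1.pkl','wb'));save(c,'w1.png',None,1.5)
G=pts(c);P=G.reshape(-1,3);m=(np.linalg.norm(P[:,:2]-[.52,-.075],axis=1)<.05)&(abs(P[:,2]-.056)<.004);q=P[m]
print(m.sum(),np.median(q[:,2]),cv2.minAreaRect(q[:,:2].astype(np.float32)))
E
```

```text
{'t': 1.65, 'p': [0.4841, -0.0912, 0.1501], 'rot': [-3.142, 0.001, 0.361], 'q': [-0.342, 0.338, 1.695, -0.0, 1.109, 0.869], 'F': [-0.42, -0.27, 0.8], 'M': [0.02, -0.027, -0.043], 'o': 0.0916, 'g': 0.0}
3875 0.055701013431598 ((0.5195098519325256, -0.07096770405769348), (0.060308635234832764, 0.07023438066244125), 20.350811004638672)
```

View pics/w1.png

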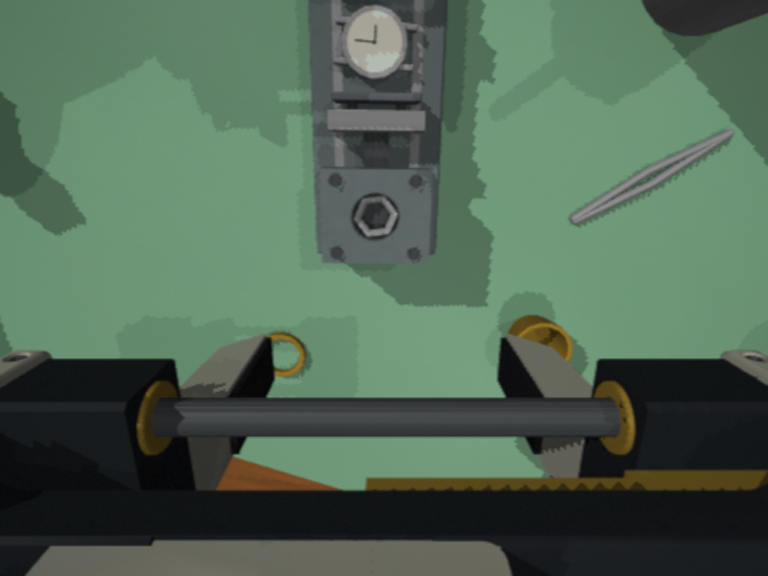

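The wrist view (×1.5) shows the housing with the hex socket at (376,216), and the jaw and the case beyond it. I'll rectify the socket to read its angle.

```bash
cat >> h.py <<'E'
def rect(c,ctr,half,z,N=600,a=0):
    "top-down warp of plane z: image x = world dir a, image y down = -(a+90)"
    f=c['image'].shape[0]/2/np.tan(np.radians(c['vfov'])/2)
    t=(np.arange(N)+.5)/N*2*half-half;X,Y=np.meshgrid(t,-t)
    W=np.stack([ctr[0]+X*np.cos(a)-Y*np.sin(a),ctr[1]+X*np.sin(a)+Y*np.cos(a),np.full_like(X,z)],-1)
    Q=(W-c['E'][:3,3])@c['E'][:3,:3]
    mu=(f*Q[...,0]/-Q[...,2]+c['cx']).astype(np.float32);mv=(-f*Q[...,1]/-Q[...,2]+c['cy']).astype(np.float32)
    return cv2.remap(c['image'][...,::-1].copy(),mu,mv,cv2.INTER_CUBIC)
E
python3 - <<'E'
from h import *
c=pickle.load(open('w1.pkl','rb'));im=rect(c,(.5195,-.071),.02,.05,600,0.355)
im=cv2.normalize(im,None,0,255,cv2.NORM_MINMAX);cv2.imwrite('pics/hex.png',im)
E
```

```text
(no output)
```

View pics/hex.png

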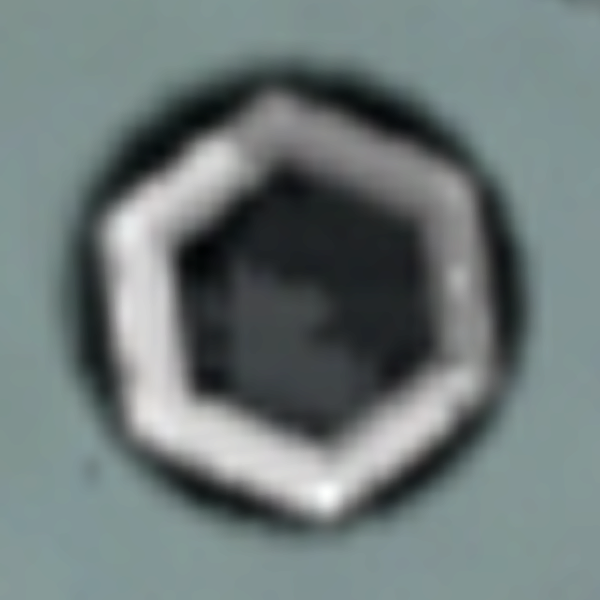

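The rectified crop (15 px/mm, image x along vise x) puts the socket centre at (300,300), or world (0.5195,-0.071). The hex vertices sit at about 37° mod 60, so the flat normals are at about 27.3° world yaw mod 60. The next move is a tilted view of the key, to see how the shank is turned.

```bash
cat >> h.py <<'E'
def chain(wps):
    "wps: list of (p, Rotation) ; rows per call, from measured pose"
    s=robot.observe();p0=s['tool_pos'];T=R.from_euler('xyz',s['tool_rot'])
    for p,Q in wps:
        print(np.r_[T.inv().apply(np.array(p)-p0)/.1,(T.inv()*Q).as_rotvec()/np.pi].round(3).tolist());p0,T=np.array(p),Q
def down(deg,tilt=0): return R.from_euler('xyz',[np.pi,0,np.radians(deg)])*R.from_rotvec([0,np.radians(tilt),0])
E
python3 - <<'E'
from h import *
Q=down(224.2,-28);pf=np.array([.4777,.2704,.068])-Q.apply([.029,0,.056]);print(pf)
s=robot.observe();p0=s['tool_pos'];y0=20.7
w=[];n=4
for i in range(1,n+1):
    f=i/n; p=p0+(pf-p0)*f; 
    if i<n:p[2]=max(p[2],.17)
    w.append((p,down(y0+203.5*f,-28 if i==n else 0)))
chain(w)
E
```

```text
[0.47720897 0.26992249 0.13105974]
[0.302, -0.852, -0.197, -0.0, 0.0, -0.283]
[0.852, -0.302, -0.0, 0.0, 0.0, -0.283]
[0.772, 0.471, 0.0, 0.0, 0.0, -0.283]
[0.122, 0.896, 0.389, -0.069, -0.145, -0.277]
```

>>> {"method": "move_arm", "body": {"motion": [[0.302,-0.852,-0.197,0,0,-0.283],[0.302,-0.852,-0.197,0,0,-0.283],[0.302,-0.852,-0.197,0,0,-0.283],[0.302,-0.852,-0.197,0,0,-0.283],[0.302,-0.852,-0.197,0,0,-0.283],[0.302,-0.852,-0.197,0,0,-0.283]]}}

```text
time: 2.45
tool_pos: [0.4825, -0.0016, 0.1702]
tool_rot: [3.141, 0.0, 1.246]
contact_force: [-0.1, 0.3, -0.2]
opening: 0.0917
grip_force: 0.0
```

>>> {"method": "move_arm", "body": {"motion": [[0.852,-0.302,0,0,0,-0.283],[0.852,-0.302,0,0,0,-0.283],[0.852,-0.302,0,0,0,-0.283],[0.852,-0.302,0,0,0,-0.283],[0.852,-0.302,0,0,0,-0.283],[0.852,-0.302,0,0,0,-0.283]]}}

```text
time: 3.2
tool_pos: [0.4811, 0.0892, 0.1701]
tool_rot: [3.142, 0.0, 2.134]
contact_force: [0.4, -0.9, 0.5]
opening: 0.0919
grip_force: 0.0
```

>>> {"method": "move_arm", "body": {"motion": [[0.772,0.471,0,0,0,-0.283],[0.772,0.471,0,0,0,-0.283],[0.772,0.471,0,0,0,-0.283],[0.772,0.471,0,0,0,-0.283],[0.772,0.471,0,0,0,-0.283],[0.772,0.471,0,0,0,-0.283]]}}

```text
time: 3.95
tool_pos: [0.4793, 0.1799, 0.17]
tool_rot: [-3.142, 0.0, 3.022]
contact_force: [0.7, 0.2, 0.2]
opening: 0.0919
grip_force: 0.0
```

>>> {"method": "move_arm", "body": {"motion": [[0.122,0.896,0.389,-0.069,-0.145,-0.277],[0.122,0.896,0.389,-0.069,-0.145,-0.277],[0.122,0.896,0.389,-0.069,-0.145,-0.277],[0.122,0.896,0.389,-0.069,-0.145,-0.277],[0.122,0.896,0.389,-0.069,-0.145,-0.277],[0.122,0.896,0.389,-0.069,-0.145,-0.277],[0.122,0.896,0.389,-0.069,-0.145,-0.277],[0.122,0.896,0.389,-0.069,-0.145,-0.277]]}}

```text
time: 4.95
tool_pos: [0.4775, 0.2702, 0.1311]
tool_rot: [3.139, 0.488, -2.374]
contact_force: [1.1, -0.5, 0.4]
opening: 0.0918
grip_force: 0.0
```

```bash
python3 - <<'E'
from h import *
print(st());c=grab('wrist');pickle.dump(c,open('w2.pkl','wb'));save(c,'w2.png',None,1.5)
E
```

```text
{'t': 4.95, 'p': [0.4775, 0.2702, 0.1311], 'rot': [3.139, 0.488, -2.374], 'q': [0.218, 0.26, 2.015, 0.537, 0.504, -2.547], 'F': [1.15, -0.48, 0.45], 'M': [-0.053, 0.101, -0.002], 'o': 0.0918, 'g': 0.0}
```

View pics/w2.png

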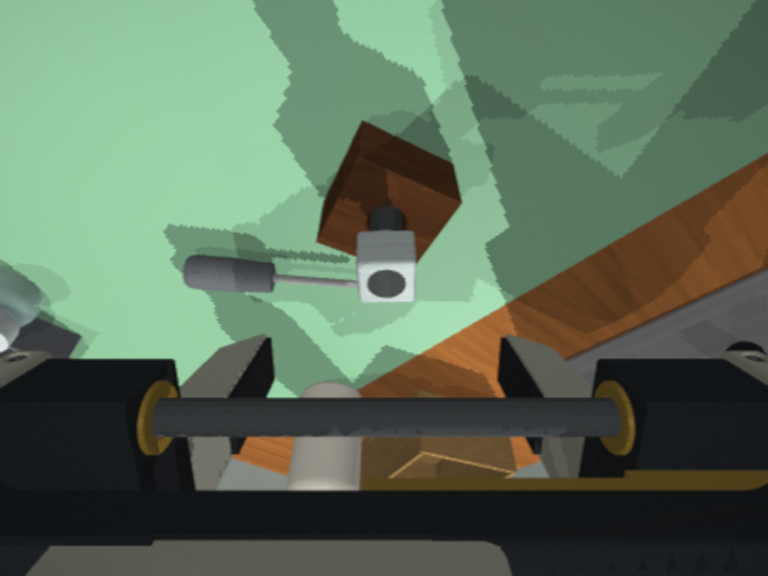

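The view (×1.5) shows the key head front-on with its top at (386,283) and the dark shank at (386,218). I'll enlarge and brighten the shank and measure the head.

```bash
python3 - <<'E'
from h import *
c=pickle.load(open('w2.pkl','rb'))
a=c['image'][122:208,225:290,::-1].astype(float)
b=np.clip(255*(a/150)**.5,0,255).astype(np.uint8)
b=cv2.resize(b,None,fx=6.5,fy=6.5,interpolation=cv2.INTER_CUBIC)
d=rect(c,(.4777,.2704),.03,.097,500,np.radians(44.2))
b=cv2.resize(b,(int(b.shape[1]*500/b.shape[0]),500))
cv2.imwrite('pics/sh.png',np.hstack([b,d[:, 100:500] if 0 else cv2.resize(d,(400,400)).copy()]) if b.shape[0]==400 else np.hstack([b,d[:500,:400]]))
P=pts(c).reshape(-1,3);m=(np.linalg.norm(P[:,:2]-[.4777,.2704],axis=1)<.03)&(P[:,2]>.0935);q=P[m]
print(b.shape,m.sum(),np.median(q[:,2]),cv2.minAreaRect(q[:,:2].astype(np.float32)))
E
```

```text
(500, 377, 3) 1075 0.09559975101831542 ((0.4778080880641937, 0.26952341198921204), (0.030586857348680496, 0.029893826693296432), 46.75641632080078)
```

View pics/sh.png

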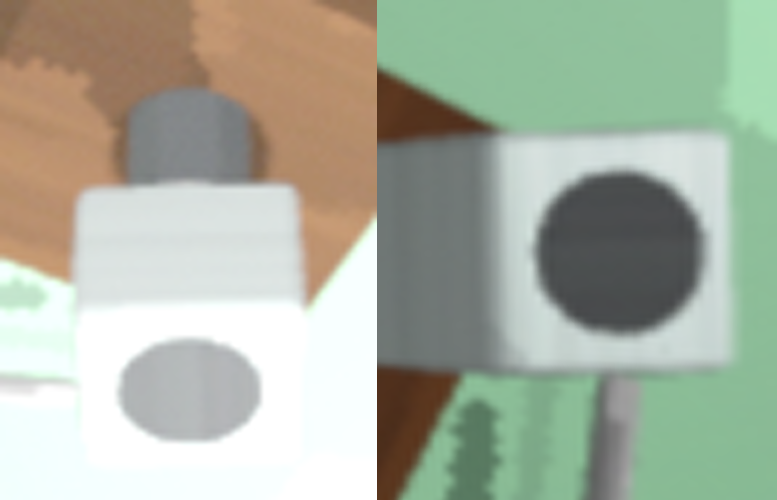

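```bash
python3 - <<'E'
from h import *
c=pickle.load(open('w2.pkl','rb'))
g=c['image'].astype(int).sum(2)
print(np.arange(242,274));
for v in (141,143,145,147,149,151): print(v,g[v,242:274])
z=c['range_z'];print(z[146,242:274].round(4))
P=pts(c);k=P[144:150,246:270].reshape(-1,3)-[.4778,.2697,0];a=np.radians(45.5)
d=k@np.array([[np.cos(a),-np.sin(a),0],[np.sin(a),np.cos(a),0],[0,0,1]])
D=d.reshape(6,24,3).mean(0);print((D*1000).round(1).tolist())
E
```

```text
[242 243 244 245 246 247 248 249 250 251 252 253 254 255 256 257 258 259
 260 261 262 263 264 265 266 267 268 269 270 271 272 273]
141 [128 109 101  98  88  97 105 110 117 119 124 123 126 125 125 127 128 125
 125 125 119 110 106 107 111 109 123 135 143 143 144 146]
143 [155 130  98  80  78  98 112 114 116 119 124 128 128 129 128 128 129 129
 126 125 119 110 110 107 105  96  83  93 126 143 145 145]
145 [163 160 127  93  81 102 113 116 115 118 123 128 129 127 128 127 126 127
 128 127 122 110 108 107 108  95  81  75 100 126 145 146]
147 [150 141 109  82  84 104 112 115 115 118 121 126 129 126 125 128 126 125
 125 128 120 112 108 108 107 102  84  71  82 109 137 145]
149 [156 142 109  87  86 107 113 116 116 115 121 128 125 126 127 127 127 127
 126 126 123 115 109 111 106  99  83  74  89 114 135 142]
151 [163 148 125  97  89 107 114 113 115 116 124 125 125 128 126 125 126 128
 124 128 119 114 113 109 107 100  82  76  89 120 140 142]
[0.2553 0.2553 0.2649 0.2682 0.2702 0.2587 0.2544 0.2513 0.2491 0.2468
 0.2462 0.2461 0.     0.2459 0.2457 0.246  0.2458 0.2464 0.2452 0.245
 0.246  0.2475 0.2505 0.2529 0.2559 0.2698 0.2681 0.265  0.2564 0.2554
 0.2549 0.255 ]
[[6.9, -10.2, 32.9], [-0.3, -8.7, 42.6], [-27.7, -5.8, 79.4], [-3.8, -6.7, 47.4], [-5.8, -5.7, 50.0], [-7.5, -4.7, 52.4], [-7.3, -3.9, 52.2], [-7.3, -3.0, 52.2], [-32.1, -1.2, 85.7], [-7.4, -1.3, 52.4], [-7.0, -0.4, 52.0], [-7.4, 0.4, 52.5], [-7.4, 1.3, 52.5], [-7.3, 2.1, 52.4], [-7.4, 3.0, 52.6], [-7.3, 3.8, 52.5], [-7.1, 4.7, 52.2], [-5.5, 5.6, 50.1], [-4.5, 6.5, 48.8], [-2.4, 7.4, 46.0], [-0.8, 8.3, 43.9], [6.3, 9.5, 34.3], [6.3, 10.4, 34.5], [4.4, 11.3, 37.0]]
```

The face distances show a flat facing the camera (face at -7.4 mm, about 9 mm wide), so the key's x lies along yaw ≈46°/226°. I'll grasp at 226°.

```bash
python3 - <<'E'
from h import *
chain([([.4777,.270,.13],down(226)),([.4777,.270,.064],down(226))])
E
```

```text
[0.008, -0.003, 0.01, -0.002, 0.155, -0.01]
[0.0, -0.0, 0.66, 0.0, 0.0, 0.0]
```

>>> {"method": "move_arm", "body": {"motion": [[0.008,-0.003,0.01,-0.002,0.155,-0.01],[0.008,-0.003,0.01,-0.002,0.155,-0.01],[0.008,-0.003,0.01,-0.002,0.155,-0.01],[0.008,-0.003,0.01,-0.002,0.155,-0.01],[0.008,-0.003,0.01,-0.002,0.155,-0.01]]}}

```text
time: 5.62
tool_pos: [0.4766, 0.2701, 0.1291]
tool_rot: [-3.141, 0.002, -2.337]
contact_force: [0.1, -0.8, -1.0]
opening: 0.0919
grip_force: 0.0
```

```bash
python3 - <<'E'
from h import *
print(st());chain([([.4777,.270,.064],down(226))])
c=grab('wrist');pickle.dump(c,open('w3.pkl','wb'))
P=pts(c).reshape(-1,3);m=(np.linalg.norm(P[:,:2]-[.4777,.2704],axis=1)<.03)&(abs(P[:,2]-.096)<.002);q=P[m]
print(m.sum(),np.median(q[:,2]),cv2.minAreaRect(q[:,:2].astype(np.float32)))
E
```

```text
{'t': 5.62, 'p': [0.4766, 0.2701, 0.1291], 'rot': [-3.141, 0.002, -2.337], 'q': [0.376, 0.453, 1.575, 0.0, 1.111, -2.0], 'F': [0.06, -0.85, -1.01], 'M': [0.131, -0.085, -0.003], 'o': 0.0919, 'g': 0.0}
[-0.005, -0.009, 0.651, -0.0, 0.001, 0.001]
1261 0.09577083089543978 ((0.47773098945617676, 0.26991578936576843), (0.030266551300883293, 0.029369743540883064), 44.957618713378906)
```

>>> {"method": "move_arm", "body": {"motion": [[-0.005,-0.009,0.35,0,0,0],[-0.005,-0.009,0.65,0,0,0],[-0.005,-0.009,0.65,0,0,0],[-0.005,-0.009,0.65,0,0,0]]}}

```text
time: 6.18
tool_pos: [0.479, 0.2699, 0.0661]
tool_rot: [-3.139, 0.003, -2.337]
contact_force: [-0.6, -0.6, 0.7]
opening: 0.092
grip_force: 0.0
```

>>> {"method": "move_arm", "body": {"motion": [[0,0,0,0,0,0],[0,0,0,0,0,0],[0,0,0,0,0,0],[0,0,0,0,0,0],[0,0,0,0,0,0],[0,0,0,0,0,0]], "fingers": -1, "newtons": 20}}

```text
time: 6.92
tool_pos: [0.4785, 0.27, 0.0648]
tool_rot: [-3.14, 0.001, -2.336]
contact_force: [-0.1, -0.2, 0.5]
opening: 0.0363
grip_force: 0.0
```

```bash
python3 - <<'E'
from h import *
print(st())
E
```

```text
{'t': 6.92, 'p': [0.4785, 0.27, 0.0648], 'rot': [-3.14, 0.001, -2.336], 'q': [0.375, 0.535, 1.642, -0.001, 0.964, -2.001], 'F': [-0.13, -0.22, 0.47], 'M': [0.142, -0.032, 0.006], 'o': 0.0363, 'g': 0.0}
```

>>> {"method": "move_arm", "body": {"motion": [[0,0,0,0,0,0],[0,0,0,0,0,0],[0,0,0,0,0,0],[0,0,0,0,0,0]]}}

```text
time: 7.42
tool_pos: [0.4785, 0.27, 0.0648]
tool_rot: [-3.14, 0.001, -2.336]
contact_force: [0.7, -0.5, -0.7]
opening: 0.0297
grip_force: 20.0
```

>>> {"method": "move_arm", "body": {"motion": [[0,0,-0.2,0,0,0],[0,0,-0.4,0,0,0],[0,0,-0.6,0,0,0],[0,0,-0.85,0,0,0],[0,0,-0.85,0,0,0],[0,0,-0.85,0,0,0]]}}

```text
time: 8.18
tool_pos: [0.4778, 0.2698, 0.1487]
tool_rot: [-3.141, -0.0, -2.336]
contact_force: [-0.1, -0.3, -1.4]
opening: 0.0296
grip_force: 20.0
```

```bash
python3 - <<'E'
from h import *
print(st())
s=robot.observe();p0=s['tool_pos'];pf=np.array([.5195,-.071,.145])
chain([(p0+(pf-p0)*f/4,down(226.1-18.7*f/4)) for f in(1,2,3,4)])
c=grab('wrist');save(c,'g.png')
E
```

```text
{'t': 8.18, 'p': [0.4778, 0.2698, 0.1487], 'rot': [-3.141, -0.0, -2.336], 'q': [0.375, 0.435, 1.544, -0.001, 1.162, -2.001], 'F': [-0.08, -0.27, -1.35], 'M': [0.068, -0.049, -0.0], 'o': 0.0296, 'g': 20.0}
[0.542, -0.665, 0.01, -0.0, -0.0, 0.026]
[0.485, -0.708, 0.009, 0.0, -0.0, 0.026]
[0.426, -0.745, 0.009, 0.0, -0.0, 0.026]
[0.364, -0.777, 0.009, -0.0, -0.0, 0.026]
```

>>> {"method": "move_arm", "body": {"motion": [[0.542,-0.665,0.01,0,0,0.026],[0.542,-0.665,0.01,0,0,0.026]]}}

```text
time: 8.48
tool_pos: [0.4882, 0.1827, 0.1475]
tool_rot: [-3.141, -0.001, -2.419]
contact_force: [0.5, 0.9, -1.2]
opening: 0.0297
grip_force: 20.0
```

>>> {"method": "move_arm", "body": {"motion": [[0.485,-0.708,0.009,0,0,0.026],[0.485,-0.708,0.009,0,0,0.026]]}}

```text
time: 8.72
tool_pos: [0.4989, 0.0971, 0.1467]
tool_rot: [-3.141, -0.001, -2.502]
contact_force: [0.2, 0.3, -1.6]
opening: 0.0297
grip_force: 20.0
```

>>> {"method": "move_arm", "body": {"motion": [[0.426,-0.745,0.009,0,0,0.026],[0.426,-0.745,0.009,0,0,0.026]]}}

```text
time: 8.98
tool_pos: [0.5096, 0.0119, 0.1459]
tool_rot: [-3.141, -0.0, -2.584]
contact_force: [-0.1, 0.2, -2.4]
opening: 0.0296
grip_force: 20.0
```

>>> {"method": "move_arm", "body": {"motion": [[0.364,-0.777,0.009,0,0,0.026],[0.364,-0.777,0.009,0,0,0.026],[0.364,-0.777,0.009,0,0,0.026],[0.364,-0.777,0.009,0,0,0.026],[0.364,-0.777,0.009,0,0,0.026]]}}

```text
time: 9.6
tool_pos: [0.5202, -0.0694, 0.1461]
tool_rot: [-3.141, 0.001, -2.661]
contact_force: [0.6, 0.3, -0.9]
opening: 0.03
grip_force: 20.0
```

```bash
python3 - <<'E'
from h import *
print(st())
chain([([.520,-.0707,.110],down(207.3))])
c=grab('wrist');pickle.dump(c,open('w4.pkl','wb'));P=pts(c).reshape(-1,3)
m=(np.linalg.norm(P[:,:2]-[.52,-.071],axis=1)<.055)&(abs(P[:,2]-.056)<.004);q=P[m];print(m.sum(),cv2.minAreaRect(q[:,:2].astype(np.float32)))
save(c,'w4.png',(150,60,360,270),2.8)
E
```

```text
{'t': 9.6, 'p': [0.5202, -0.0694, 0.1461], 'rot': [-3.141, 0.001, -2.661], 'q': [-0.279, 0.396, 1.616, 0.001, 1.128, -2.331], 'F': [0.63, 0.29, -0.88], 'M': [0.155, -0.117, 0.001], 'o': 0.03, 'g': 20.0}
[0.008, -0.011, 0.361, -0.0, 0.0, 0.001]
3076 ((0.519713282585144, -0.07166124880313873), (0.060850851237773895, 0.0702139288187027), 20.04047966003418)
```

View pics/w4.png

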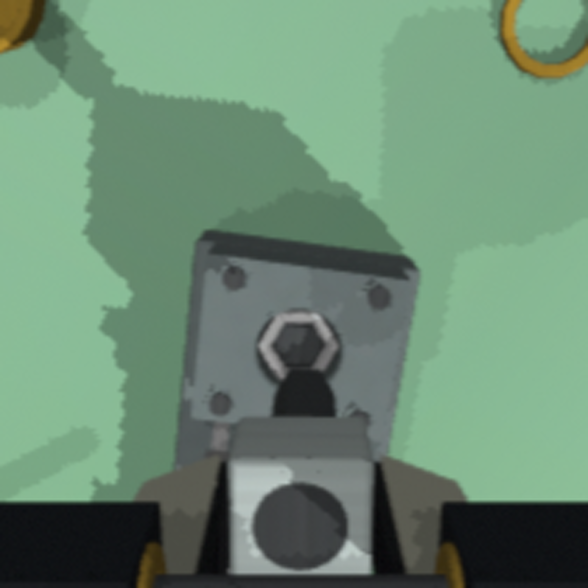

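The crop shows the pilot just behind the socket, which is at about (298,345) in the crop, and the hexes look parallel. I'll lower to just above the socket.

>>> {"method": "move_arm", "body": {"motion": [[0,0,0.2,0,0,0.001],[0,0,0.34,0,0,0.001],[0,0,0.34,0,0,0.001],[0,0,0.34,0,0,0.001],[0,0,0.34,0,0,0.001]]}}

```text
time: 10.28
tool_pos: [0.521, -0.0707, 0.1129]
tool_rot: [-3.14, 0.003, -2.665]
contact_force: [-0.1, 0.5, -1.2]
opening: 0.0299
grip_force: 20.0
```

```bash
python3 - <<'E'
from h import *
print(st())
chain([([.520,-.071,.110],down(207.3))])
E
```

```text
{'t': 10.28, 'p': [0.521, -0.0707, 0.1129], 'rot': [-3.14, 0.003, -2.665], 'q': [-0.281, 0.435, 1.658, 0.0, 1.045, -2.328], 'F': [-0.13, 0.52, -1.21], 'M': [0.126, -0.18, 0.001], 'o': 0.0299, 'g': 20.0}
[0.01, 0.002, 0.029, -0.001, 0.001, -0.0]
```

>>> {"method": "move_arm", "body": {"motion": [[0.006,0.002,0.03,0,0,0],[0.006,0.002,0.06,0,0,0],[0.006,0.002,0.08,0,0,0],[0.006,0.002,0.08,0,0,0],[0.006,0.002,0.08,0,0,0]]}}

```text
time: 10.9
tool_pos: [0.52, -0.0707, 0.1043]
tool_rot: [-3.14, 0.002, -2.666]
contact_force: [-0.2, 0.5, -1.8]
opening: 0.0299
grip_force: 20.0
```

>>> {"method": "move_arm", "body": {"motion": [[0,0,0.02,0,0,0],[0,0,0.04,0,0,0],[0,0,0.04,0,0,0]]}}

```text
time: 11.28
tool_pos: [0.5198, -0.0707, 0.1]
tool_rot: [-3.141, 0.001, -2.666]
contact_force: [-0.3, 0.2, -0.9]
opening: 0.0296
grip_force: 20.0
```

```bash
python3 - <<'E'
from h import *
print(st())
chain([([.520,-.071,.101],down(207.3))])
E
```

```text
{'t': 11.28, 'p': [0.5198, -0.0707, 0.1], 'rot': [-3.141, 0.001, -2.666], 'q': [-0.282, 0.45, 1.675, 0.0, 1.015, -2.329], 'F': [-0.29, 0.23, -0.86], 'M': [0.14, -0.083, 0.015], 'o': 0.0296, 'g': 20.0}
[-0.001, -0.004, -0.01, -0.0, 0.0, -0.0]
```

Pilot is about 5 mm in without contact. I'll continue in 1 mm steps.

>>> {"method": "move_arm", "body": {"motion": [[0,0,0.01,0,0,0],[0,0,0.02,0,0,0],[0,0,0.02,0,0,0]]}}

```text
time: 11.65
tool_pos: [0.5202, -0.0709, 0.0989]
tool_rot: [-3.14, 0.002, -2.665]
contact_force: [-0.9, 0.1, 4.7]
opening: 0.0301
grip_force: 20.0
```

>>> {"method": "move_arm", "body": {"motion": [[0,0,0.01,0,0,0],[0,0,0.02,0,0,0],[0,0,0.02,0,0,0]]}}

```text
time: 12.02
tool_pos: [0.52, -0.071, 0.096]
tool_rot: [-3.14, 0.001, -2.666]
contact_force: [0.7, -3.0, -1.6]
opening: 0.0298
grip_force: 19.9
```

>>> {"method": "move_arm", "body": {"motion": [[0,0,0.01,0,0,0],[0,0,0.02,0,0,0],[0,0,0.02,0,0,0]]}}

```text
time: 12.4
tool_pos: [0.52, -0.0709, 0.0942]
tool_rot: [-3.14, 0.002, -2.666]
contact_force: [-0.2, -3.2, -1.5]
opening: 0.0295
grip_force: 19.9
```

>>> {"method": "move_arm", "body": {"motion": [[0,0,0.01,0,0,0],[0,0,0.02,0,0,0],[0,0,0.02,0,0,0]]}}

```text
time: 12.78
tool_pos: [0.52, -0.0708, 0.0922]
tool_rot: [-3.14, 0.002, -2.665]
contact_force: [0.5, -3.8, -0.7]
opening: 0.0298
grip_force: 19.9
```

```bash
python3 - <<'E'
from h import *
print(st())
E
```

```text
{'t': 12.78, 'p': [0.52, -0.0708, 0.0922], 'rot': [-3.14, 0.002, -2.665], 'q': [-0.282, 0.46, 1.684, 0.0, 0.996, -2.329], 'F': [0.51, -3.82, -0.66], 'M': [-0.771, -0.226, -0.059], 'o': 0.0298, 'g': 19.9}
```

>>> {"method": "move_arm", "body": {"motion": [[0.002,-0.004,0.008,0,0,0],[0.002,-0.004,0.014,0,0,0],[0.002,-0.004,0.014,0,0,0]]}}

```text
time: 13.15
tool_pos: [0.5199, -0.071, 0.0908]
tool_rot: [-3.141, 0.002, -2.666]
contact_force: [-0.1, -2.0, -0.3]
opening: 0.0296
grip_force: 19.9
```

>>> {"method": "move_arm", "body": {"motion": [[0,0,0.005,0,0,0],[0,0,0.01,0,0,0],[0,0,0.01,0,0,0]]}}

```text
time: 13.52
tool_pos: [0.5202, -0.071, 0.0906]
tool_rot: [-3.14, 0.003, -2.666]
contact_force: [-0.9, -1.3, 6.3]
opening: 0.0298
grip_force: 20.0
```

```bash
python3 - <<'E'
from h import *
print(st())
E
```

```text
{'t': 13.53, 'p': [0.5202, -0.071, 0.0906], 'rot': [-3.14, 0.003, -2.666], 'q': [-0.282, 0.462, 1.686, 0.001, 0.991, -2.329], 'F': [-0.95, -1.27, 6.33], 'M': [-0.119, 0.216, 0.022], 'o': 0.0298, 'g': 20.0}
```

The key is home: it touches the floor at TCP z 0.0906, against 0.0908 expected. I'll ease off the press and estimate the jaw travel from the earlier pictures.

```bash
python3 - <<'E'
from h import *
a=np.radians(20.3);o=np.array([.5196,-.0713])+.075*np.array([np.cos(a),np.sin(a)])
for n in('top','w1'):
    c=pickle.load(open(n+'.pkl','rb'));P=pts(c).reshape(-1,3)
    d=P[:,:2]-o;x=d@[np.cos(a),np.sin(a)];y=d@[-np.sin(a),np.cos(a)]
    m=(abs(y)<.022)&(x>-.04)&(x<.09)
    for lo,hi in((.05,.058),(.039,.044)):
        k=m&(P[:,2]>lo)&(P[:,2]<hi);h,e=np.histogram(x[k]*1000,np.arange(-40,92,2));print(n,lo,[(int(e[i]),int(h[i])) for i in range(len(h)) if h[i]>2])
E
```

```text
top 0.05 [(-24, 17), (-22, 21), (-20, 23), (-18, 20), (-16, 19), (-14, 19), (-12, 13), (-8, 6), (-6, 20), (-4, 23), (-2, 7), (56, 6), (58, 26), (60, 17), (62, 22), (64, 21), (66, 14), (68, 21), (70, 16), (72, 19), (74, 18), (76, 18)]
top 0.039 [(-38, 3), (-30, 3), (-24, 6), (-8, 6), (8, 5), (10, 13), (12, 12), (14, 19), (16, 14), (18, 13), (20, 14), (22, 15), (24, 15), (26, 19), (28, 14), (30, 18), (32, 17), (34, 13), (36, 18), (38, 15), (40, 14), (42, 8), (44, 7), (46, 3), (56, 7), (58, 6)]
w1 0.05 [(-24, 36), (-22, 124), (-20, 97), (-18, 128), (-16, 117), (-14, 96), (-12, 90), (-6, 99), (-4, 89), (-2, 74)]
w1 0.039 [(-40, 21), (-38, 27), (-36, 33), (-34, 25), (-32, 24), (-30, 19), (-28, 33), (-26, 26), (-24, 21), (-10, 10), (-8, 11), (-6, 29), (8, 37), (10, 55), (12, 71), (14, 71), (16, 105), (18, 80), (20, 113), (22, 97), (24, 118), (26, 99), (28, 115), (30, 97), (32, 117), (34, 100), (36, 102), (38, 89), (40, 81), (42, 71), (44, 51), (46, 17)]
```

>>> {"method": "move_arm", "body": {"motion": [[0,0,-0.004,0,0,0.03],[0,0,-0.004,0,0,0.06],[0,0,-0.004,0,0,0.09],[0,0,-0.004,0,0,0.11],[0,0,-0.004,0,0,0.11]]}}

```text
time: 14.15
tool_pos: [0.52, -0.0714, 0.0907]
tool_rot: [-3.141, 0.002, -3.01]
contact_force: [-0.7, -2.4, 4.9]
opening: 0.0298
grip_force: 20.0
```

```bash
python3 - <<'E'
from h import *
print(st())
E
```

```text
{'t': 14.15, 'p': [0.52, -0.0714, 0.0907], 'rot': [-3.141, 0.002, -3.01], 'q': [-0.282, 0.462, 1.686, 0.0, 0.992, -1.985], 'F': [-0.74, -2.43, 4.86], 'M': [-0.693, 0.23, 0.067], 'o': 0.0298, 'g': 20.0}
```

Jaw face is near x = 0 and the stop near 58 mm, so I expect clamping after roughly 170° of screw turn.

>>> {"method": "move_arm", "body": {"motion": [[0,0,-0.002,0,0,0.05],[0,0,-0.002,0,0,0.1],[0,0,-0.002,0,0,0.15],[0,0,-0.002,0,0,0.2],[0,0,-0.002,0,0,0.2]]}}

```text
time: 14.78
tool_pos: [0.5194, -0.0713, 0.0906]
tool_rot: [-3.142, 0.001, 2.644]
contact_force: [-2.8, -2.6, 5.3]
opening: 0.0297
grip_force: 20.0
```

```bash
python3 - <<'E'
from h import *
print(st())
E
```

```text
{'t': 14.78, 'p': [0.5194, -0.0713, 0.0906], 'rot': [-3.142, 0.001, 2.644], 'q': [-0.283, 0.462, 1.686, -0.0, 0.993, -1.355], 'F': [-2.8, -2.62, 5.32], 'M': [-0.8, 0.629, -0.021], 'o': 0.0297, 'g': 20.0}
```

>>> {"method": "move_arm", "body": {"motion": [[0.001,-0.004,-0.003,0,0,0.03],[0.001,-0.004,-0.003,0,0,0.06],[0.001,-0.004,-0.003,0,0,0.09],[0.001,-0.004,-0.003,0,0,0.12],[0.001,-0.004,-0.003,0,0,0.15]]}}

```text
time: 15.4
tool_pos: [0.5189, -0.0711, 0.0907]
tool_rot: [3.141, -0.0, 2.171]
contact_force: [-2.6, -1.7, 4.2]
opening: 0.0297
grip_force: 20.0
```

```bash
python3 - <<'E'
from h import *
print(st())
E
```

```text
{'t': 15.4, 'p': [0.5189, -0.0711, 0.0907], 'rot': [3.141, -0.0, 2.171], 'q': [-0.283, 0.461, 1.687, 0.001, 0.994, -0.884], 'F': [-2.58, -1.67, 4.19], 'M': [-0.331, 0.579, 0.071], 'o': 0.0297, 'g': 20.0}
```

>>> {"method": "move_arm", "body": {"motion": [[0,0,-0.002,0,0,0.03],[0,0,-0.002,0,0,0.06],[0,0,-0.002,0,0,0.09]]}}

```text
time: 15.78
tool_pos: [0.5187, -0.0709, 0.0907]
tool_rot: [3.141, -0.001, 1.888]
contact_force: [-3.0, -0.5, 3.5]
opening: 0.0299
grip_force: 20.0
```

```bash
python3 - <<'E'
from h import *
print(st(),robot.observe()['qvel'][5])
E
```

```text
{'t': 15.78, 'p': [0.5187, -0.0709, 0.0907], 'rot': [3.141, -0.001, 1.888], 'q': [-0.283, 0.461, 1.687, 0.001, 0.994, -0.601], 'F': [-3.0, -0.51, 3.5], 'M': [-0.166, 0.482, 0.074], 'o': 0.0299, 'g': 20.0} 0.7495016614210124
```

>>> {"method": "move_arm", "body": {"motion": [[0.001,-0.003,-0.002,0,0,0.03],[0.001,-0.003,-0.002,0,0,0.06],[0.001,-0.003,-0.002,0,0,0.09],[0.001,-0.003,-0.002,0,0,0.12],[0.001,-0.003,-0.002,0,0,0.15],[0.001,-0.003,-0.002,0,0,0.18],[0.001,-0.003,-0.002,0,0,0.21]]}}

```text
time: 16.65
tool_pos: [0.5186, -0.0705, 0.0907]
tool_rot: [-3.141, -0.002, 1.229]
contact_force: [-1.0, 1.4, 0.3]
opening: 0.0298
grip_force: 20.0
```

```bash
python3 - <<'E'
from h import *
print(st(),robot.observe()['qvel'][5])
E
```

```text
{'t': 16.65, 'p': [0.5186, -0.0705, 0.0907], 'rot': [-3.141, -0.002, 1.229], 'q': [-0.283, 0.461, 1.687, 0.002, 0.994, 0.059], 'F': [-0.96, 1.44, 0.35], 'M': [0.138, 0.225, 0.115], 'o': 0.0298, 'g': 20.0} 0.7491104690016386
```

>>> {"method": "move_arm", "body": {"motion": [[0,0,0,0,0,0.03],[0,0,0,0,0,0.06]]}}

```text
time: 16.9
tool_pos: [0.5187, -0.0704, 0.0907]
tool_rot: [-3.141, -0.002, 1.04]
contact_force: [-0.7, 1.4, 1.5]
opening: 0.0298
grip_force: 20.0
```

```bash
python3 - <<'E'
from h import *
print(st(),robot.observe()['qvel'][5])
c=grab('wrist');pickle.dump(c,open('w5.pkl','wb'))
E
```

```text
{'t': 16.9, 'p': [0.5187, -0.0704, 0.0907], 'rot': [-3.141, -0.002, 1.04], 'q': [-0.282, 0.461, 1.687, 0.002, 0.994, 0.247], 'F': [-0.7, 1.45, 1.47], 'M': [0.185, 0.197, 0.039], 'o': 0.0298, 'g': 20.0} 0.7463306183740476
```

```bash
cat > gap.py <<'E'
from h import *
a=np.radians(20.3);o=np.array([.5196,-.0713])+.075*np.array([np.cos(a),np.sin(a)])
for c in (grab('wrist'),grab('top')):
    P=pts(c).reshape(-1,3)
    d=P[:,:2]-o;x=d@[np.cos(a),np.sin(a)];y=d@[-np.sin(a),np.cos(a)]
    m=(abs(y)<.03)&(x>-.03)&(x<.09)
    for lo,hi in((.05,.057),(.039,.044)):
        k=m&(P[:,2]>lo)&(P[:,2]<hi);h,e=np.histogram(x[k]*1000,np.arange(-30,80,2));print(lo,[(int(e[i]),int(h[i])) for i in range(len(h)) if h[i]>2])
print(st())
E
python3 gap.py
```

```text
0.05 [(-10, 48), (-8, 211), (-6, 213), (-4, 210), (-2, 220), (0, 211), (2, 159), (8, 139), (10, 190), (12, 131), (56, 35), (58, 288), (60, 271), (62, 283), (64, 283), (66, 272), (68, 259), (70, 251), (72, 223), (74, 249), (76, 234)]
0.039 [(-30, 45), (-28, 44), (-26, 35), (-24, 42), (-22, 39), (-20, 38), (-18, 34), (-16, 35), (-14, 48), (-12, 40), (-10, 43), (4, 23), (6, 19), (8, 41), (14, 34), (16, 80), (18, 100), (20, 107), (22, 116), (24, 131), (26, 132), (28, 137), (30, 143), (32, 140), (34, 145), (36, 142), (38, 138), (40, 135), (42, 125), (44, 123), (46, 104), (48, 82), (50, 59), (52, 18), (56, 61), (58, 126), (60, 3), (70, 3), (72, 5)]
0.05 []
0.039 []
{'t': 17.05, 'p': [0.5187, -0.0705, 0.0907], 'rot': [-3.141, -0.001, 1.044], 'q': [-0.283, 0.461, 1.687, 0.002, 0.994, 0.243], 'F': [-0.85, 1.18, -0.18], 'M': [0.379, 0.339, 0.015], 'o': 0.0301, 'g': 20.0}
```

The wrist depth shows the jaw face at about 14 mm, the case spanning 14 to 53 mm, and the stop at about 57.5 mm. That leaves roughly 4 mm (about 37°) to contact.

>>> {"method": "move_arm", "body": {"motion": [[0,0,0,0,0,0.03],[0,0,0,0,0,0.06],[0,0,0,0,0,0.09],[0,0,0,0,0,0.12]]}}

```text
time: 17.55
tool_pos: [0.5188, -0.0704, 0.0907]
tool_rot: [-3.141, -0.002, 0.664]
contact_force: [-0.9, 2.4, -0.3]
opening: 0.0299
grip_force: 19.9
```

```bash
cat > r.py <<'E'
from h import *
s=st();v=robot.observe()['qvel'][5];print(s['t'],s['rot'][2],s['F'],s['M'],v.round(2),'j6',robot.observe()['joint_efforts'][5].round(3))
E
python3 r.py
```

```text
17.55 0.664 [-0.93, 2.36, -0.25] [0.652, 0.249, 0.053] 0.75 j6 -0.895
```

>>> {"method": "move_arm", "body": {"motion": [[0,0,0,0,0,0.03]]}}

```text
time: 17.68
tool_pos: [0.5189, -0.0704, 0.0907]
tool_rot: [-3.141, -0.002, 0.57]
contact_force: [-0.5, 1.8, -0.2]
opening: 0.0296
grip_force: 19.9
```

```bash
python3 r.py
```

```text
17.68 0.57 [-0.53, 1.77, -0.22] [0.664, 0.197, 0.016] 0.75 j6 -0.894
```

>>> {"method": "move_arm", "body": {"motion": [[0,0,0,0,0,0.03]]}}

```text
time: 17.8
tool_pos: [0.5189, -0.0703, 0.0907]
tool_rot: [-3.14, -0.002, 0.476]
contact_force: [0.1, 2.9, -0.4]
opening: 0.0299
grip_force: 19.9
```

```bash
python3 r.py
```

```text
17.8 0.476 [0.09, 2.85, -0.42] [0.762, 0.151, 0.119] 0.75 j6 -0.895
```

>>> {"method": "move_arm", "body": {"motion": [[0,0,0,0,0,0.03]]}}

```text
time: 17.92
tool_pos: [0.519, -0.0703, 0.0907]
tool_rot: [-3.14, -0.002, 0.381]
contact_force: [0.0, 3.3, -0.3]
opening: 0.0297
grip_force: 19.9
```

```bash
python3 r.py
```

```text
17.93 0.381 [0.03, 3.33, -0.27] [0.845, 0.078, 0.088] 0.75 j6 -0.895
```

>>> {"method": "move_arm", "body": {"motion": [[0,0,0,0,0,0.03]]}}

```text
time: 18.05
tool_pos: [0.5191, -0.0703, 0.0907]
tool_rot: [-3.14, -0.002, 0.287]
contact_force: [0.0, 3.4, -0.4]
opening: 0.0295
grip_force: 19.9
```

```bash
python3 r.py
```

```text
18.05 0.287 [0.01, 3.42, -0.44] [0.783, 0.024, 0.075] 0.75 j6 -0.895
```

```bash
python3 gap.py; python3 r.py
```

```text
0.05 [(-4, 192), (-2, 231), (0, 228), (2, 232), (4, 236), (6, 236), (8, 27), (12, 76), (14, 208), (16, 199), (18, 9), (56, 3), (58, 311), (60, 299), (62, 325), (64, 315), (66, 280), (68, 186), (70, 23)]
0.039 [(-30, 37), (-28, 35), (-26, 35), (-24, 42), (-22, 38), (-20, 38), (-18, 39), (-16, 44), (-14, 34), (-12, 37), (-10, 35), (-8, 44), (-6, 37), (8, 13), (10, 18), (12, 23), (18, 27), (20, 75), (22, 91), (24, 121), (26, 121), (28, 131), (30, 150), (32, 156), (34, 152), (36, 157), (38, 157), (40, 160), (42, 159), (44, 153), (46, 146), (48, 133), (50, 129), (52, 112), (54, 77), (56, 54), (58, 147)]
0.05 []
0.039 []
{'t': 18.15, 'p': [0.5191, -0.0704, 0.0907], 'rot': [-3.14, -0.002, 0.289], 'q': [-0.282, 0.461, 1.687, 0.002, 0.993, 0.998], 'F': [-0.07, 4.8, -1.77], 'M': [0.98, 0.087, 0.051], 'o': 0.0295, 'g': 19.9}
18.15 0.289 [-0.07, 4.8, -1.77] [0.98, 0.087, 0.051] -0.07 j6 0.818
```

>>> {"method": "move_arm", "body": {"motion": [[0.001,-0.003,0,0,0,0.02]]}}

```text
time: 18.27
tool_pos: [0.5191, -0.0703, 0.0908]
tool_rot: [-3.141, -0.002, 0.227]
contact_force: [0.1, 3.5, -1.4]
opening: 0.0296
grip_force: 19.9
```

```bash
python3 r.py
```

```text
18.27 0.227 [0.13, 3.48, -1.36] [0.861, -0.051, 0.13] 0.52 j6 -0.809
```

>>> {"method": "move_arm", "body": {"motion": [[0,0,0,0,0,0.02]]}}

```text
time: 18.4
tool_pos: [0.5191, -0.0703, 0.0908]
tool_rot: [-3.141, -0.002, 0.164]
contact_force: [0.0, 3.6, -1.3]
opening: 0.0299
grip_force: 19.9
```

```bash
python3 r.py
```

```text
18.4 0.164 [0.05, 3.58, -1.33] [0.933, 0.023, 0.139] 0.5 j6 -0.544
```

>>> {"method": "move_arm", "body": {"motion": [[0,0,0,0,0,0.02]]}}

```text
time: 18.52
tool_pos: [0.5192, -0.0703, 0.0907]
tool_rot: [-3.14, -0.002, 0.101]
contact_force: [0.9, 3.4, -1.5]
opening: 0.0297
grip_force: 19.9
```

```bash
python3 r.py
```

```text
18.52 0.101 [0.92, 3.4, -1.55] [1.012, -0.072, 0.155] 0.5 j6 -0.522
```

>>> {"method": "move_arm", "body": {"motion": [[0,0,0,0,0,0.01]]}}

```text
time: 18.65
tool_pos: [0.5192, -0.0704, 0.0908]
tool_rot: [-3.141, -0.002, 0.07]
contact_force: [1.2, 4.7, -2.7]
opening: 0.0295
grip_force: 19.9
```

```bash
python3 r.py; python3 gap.py; for i in 1 2 3; do python3 -c "
from h import *
grab('top');print(st()['M'],robot.observe()['joint_efforts'][5])";done
```

```text
18.65 0.07 [1.16, 4.66, -2.66] [1.173, -0.098, 0.158] 0.25 j6 -0.034
0.05 [(-4, 48), (-2, 226), (0, 224), (2, 230), (4, 229), (6, 236), (8, 173), (12, 22), (14, 201), (16, 208), (18, 63), (56, 4), (58, 299), (60, 291), (62, 317), (64, 323), (66, 279), (68, 234), (70, 214), (72, 173), (74, 146), (76, 119)]
0.039 [(-30, 32), (-28, 30), (-26, 31), (-24, 39), (-22, 33), (-20, 44), (-18, 42), (-16, 42), (-14, 42), (-12, 34), (-10, 35), (-8, 37), (-6, 42), (-4, 31), (10, 23), (12, 37), (18, 11), (20, 66), (22, 96), (24, 108), (26, 122), (28, 134), (30, 142), (32, 148), (34, 151), (36, 157), (38, 163), (40, 158), (42, 151), (44, 153), (46, 146), (48, 138), (50, 127), (52, 110), (54, 82), (56, 62), (58, 149)]
0.05 []
0.039 []
{'t': 18.75, 'p': [0.5192, -0.0705, 0.0908], 'rot': [-3.141, -0.001, 0.07], 'q': [-0.282, 0.461, 1.687, 0.001, 0.993, 1.218], 'F': [0.37, 5.13, -3.16], 'M': [1.198, -0.081, 0.16], 'o': 0.0296, 'g': 20.0}
[1.241, -0.099, 0.082] 0.19599434919655323
[1.113, -0.012, 0.125] 0.11819670908153057
[1.156, -0.068, 0.155] 0.07300391793251038
```

The pad is now compressed about 0.8–1 mm and the torque has roughly doubled. One small step more, then release.

>>> {"method": "move_arm", "body": {"motion": [[0,0,0,0,0,0.015]]}}

```text
time: 19.02
tool_pos: [0.5191, -0.0708, 0.0909]
tool_rot: [-3.141, -0.001, 0.021]
contact_force: [-0.5, 4.6, -4.3]
opening: 0.0298
grip_force: 20.0
```

```bash
python3 r.py; for i in 1 2 3 4; do python3 -c "
from h import *
grab('wrist');print(st()['M'],st()['rot'],robot.observe()['joint_efforts'][5])";done; python3 gap.py|head -2|cut -c1-230
```

```text
19.02 0.021 [-0.45, 4.58, -4.26] [1.202, -0.04, 0.173] 0.39 j6 -0.543
[1.306, -0.042, 0.142] [-3.141, -0.001, 0.018] -0.04188587889075279
[1.267, -0.102, 0.183] [-3.141, -0.001, 0.021] 0.49925174564123154
[1.262, -0.076, 0.106] [-3.141, -0.001, 0.022] 0.24241422303020954
[1.238, -0.029, 0.191] [-3.141, -0.001, 0.022] 0.1474183425307274
0.05 [(-4, 25), (-2, 225), (0, 225), (2, 227), (4, 231), (6, 231), (8, 194), (12, 18), (14, 208), (16, 197), (18, 65), (56, 6), (58, 299), (60, 290), (62, 311), (64, 325), (66, 279), (68, 251), (70, 213), (72, 202), (74, 172), (76
0.039 [(-30, 37), (-28, 35), (-26, 35), (-24, 39), (-22, 42), (-20, 45), (-18, 34), (-16, 32), (-14, 44), (-12, 40), (-10, 43), (-8, 48), (-6, 38), (-4, 37), (10, 20), (12, 34), (18, 8), (20, 67), (22, 90), (24, 108), (26, 119), (
```

Torque averages about 0.16 N m, which puts about 14 N on the case, so it is snug. I'll ease the lift and release.

>>> {"method": "move_arm", "body": {"motion": [[0,-0.002,0.006,0,0,0],[0,-0.002,0.006,0,0,0],[0,-0.002,0.006,0,0,0]]}}

```text
time: 19.7
tool_pos: [0.5194, -0.0708, 0.0909]
tool_rot: [3.141, -0.002, 0.022]
contact_force: [-0.3, 5.1, 0.1]
opening: 0.0295
grip_force: 20.0
```

```bash
python3 r.py
```

```text
19.7 0.022 [-0.28, 5.06, 0.13] [1.257, 0.142, 0.138] 0.0 j6 0.119
```

>>> {"method": "move_arm", "body": {"motion": [[0,0,0,0,0,0],[0,0,0,0,0,0],[0,0,0,0,0,0],[0,0,0,0,0,0]], "fingers": 0.1}}

```text
time: 20.2
tool_pos: [0.5195, -0.0712, 0.0906]
tool_rot: [3.141, -0.002, 0.021]
contact_force: [0.3, 0.1, -0.2]
opening: 0.0503
grip_force: 0.0
```

```bash
python3 gap.py|cut -c1-230; cat > key.py <<'E'
from h import *
c=grab('wrist');P=pts(c).reshape(-1,3)
m=(np.linalg.norm(P[:,:2]-[.5196,-.0713],axis=1)<.025)&(P[:,2]>.115)&(P[:,2]<.13);q=P[m];z=np.median(q[:,2]);q=q[abs(q[:,2]-z)<.0025]
print('head',m.sum(),z,np.percentile(q[:,2],[5,95]),cv2.minAreaRect(q[:,:2].astype(np.float32)))
E
python3 key.py
```

```text
0.05 [(-4, 22), (-2, 225), (0, 227), (2, 225), (4, 231), (6, 229), (8, 200), (12, 13), (14, 200), (16, 201), (18, 65), (58, 294), (60, 291), (62, 307), (64, 311), (66, 298), (68, 249), (70, 232), (72, 204), (74, 178), (76, 154)]
0.039 [(-30, 34), (-28, 34), (-26, 39), (-24, 34), (-22, 37), (-20, 40), (-18, 34), (-16, 39), (-14, 38), (-12, 40), (-10, 36), (-8, 42), (-6, 36), (-4, 31), (10, 21), (12, 38), (14, 4), (18, 8), (20, 66), (22, 88), (24, 114), (26
0.05 []
0.039 []
{'t': 20.3, 'p': [0.5194, -0.0711, 0.0906], 'rot': [3.141, -0.002, 0.021], 'q': [-0.282, 0.461, 1.687, 0.0, 0.991, 1.268], 'F': [1.03, -0.36, -0.13], 'M': [-0.033, 0.027, -0.006], 'o': 0.0504, 'g': 0.0}
head 2317 0.12175439147932954 [0.12029717 0.12297428] ((0.5205994844436646, -0.07082323729991913), (0.028047868981957436, 0.02988467551767826), 2.3172740936279297)
```

The jaw held after release and the key top is at 0.1218 m (0.122 when home). Retreating straight up to check.

>>> {"method": "move_arm", "body": {"motion": [[0,0,-0.2,0,0,0],[0,0,-0.5,0,0,0],[0,0,-0.9,0,0,0],[0,0,-0.9,0,0,0],[0,0,-0.9,0,0,0]]}}

```text
time: 20.98
tool_pos: [0.5187, -0.0708, 0.18]
tool_rot: [3.142, -0.001, 0.021]
contact_force: [-1.2, -0.9, -1.2]
opening: 0.0505
grip_force: 0.0
```

>>> {"method": "move_arm", "body": {"motion": [[-0.6,0,0,0,0,0],[-0.6,0,0,0,0,0],[-0.6,0,0,0,0,0],[-0.6,0,0,0,0,0]]}}

```text
time: 21.48
tool_pos: [0.4601, -0.0723, 0.1803]
tool_rot: [3.141, -0.002, 0.021]
contact_force: [-0.1, 0.3, -0.4]
opening: 0.0505
grip_force: 0.0
```

```bash
python3 gap.py|cut -c1-300; python3 key.py; python3 -c "
from h import *
save(grab('wrist'),'end.png',None,1.5)"
```

```text
0.05 [(-4, 40), (-2, 143), (0, 133), (2, 141), (4, 144), (6, 129), (8, 112), (12, 19), (14, 129), (16, 109), (18, 35)]
0.039 [(-30, 22), (-28, 23), (-26, 19), (-24, 25), (-22, 20), (-20, 26), (-18, 21), (-16, 20), (-14, 19), (-12, 26), (-10, 25), (-8, 24), (-6, 27), (-4, 56), (-2, 3), (10, 5), (12, 50), (14, 10), (20, 21), (22, 59), (24, 66), (26, 80), (28, 79), (30, 84), (32, 87), (34, 95), (36, 92), (38, 92), (40,
0.05 [(58, 8), (60, 5), (62, 7), (64, 11), (66, 12), (68, 9), (70, 13), (72, 15), (74, 18), (76, 21)]
0.039 []
{'t': 21.57, 'p': [0.46, -0.0723, 0.1803], 'rot': [3.141, -0.002, 0.021], 'q': [-0.321, 0.256, 1.721, 0.0, 1.162, 1.229], 'F': [-0.22, -0.22, -0.45], 'M': [0.043, 0.015, 0.009], 'o': 0.0505, 'g': 0.0}
head 1347 0.12177113192716607 [0.12032757 0.12310016] ((0.5191429257392883, -0.07095841318368912), (0.02911386452615261, 0.02993008866906166), 1.1908776760101318)
```

View pics/end.png

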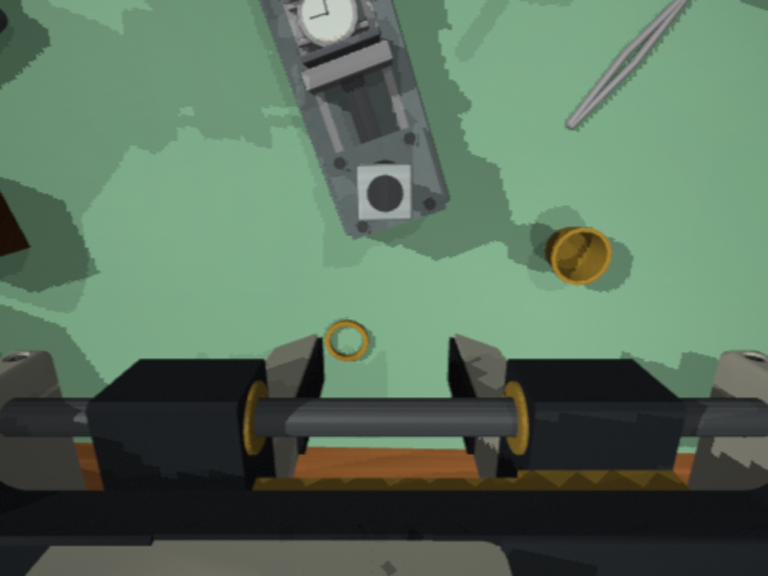

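The final view shows the key upright in the socket at (385,193), the jaw against the case at (330,20), and nothing else moved. Handing in.

```bash
python3 -c "
from cell import robot
print(robot.hand_in())"
```

```text
the job is handed in; nothing more can be done
None
```

The job is handed in at about 21.6 s of the 72 s allowed: the key stands upright and fully home in the socket, and the watch case lies clamped between the jaws at an estimated 14 N (snug is about 15 N).

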